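# Clamp a sample tube with three clicks and hold

### The arm

A 6-joint arm with a two-finger parallel gripper is mounted at the origin on the work surface. World frame = base frame: x ahead of the robot, y to its left, z up, the work surface at z = 0. Lengths are in m, angles in degrees, forces in N, time in s.
With the tool pointing down it reaches from about 0.35 to 0.875 m from the base axis. Payload 4.2 kg.
Tool frame: the origin (TCP) lies on the centre line of the jaws, within the pads' length; the fingertips stand 11 mm ahead of it and the grasp point (between the pads) lies 8 mm behind it; z points along the fingers, y is the line along which they close (so a half turn about z gives the same grasp; the last joint's range is limited). The gripper opens to 87 mm and grips with 3 to 60 N. Pads are 19 mm wide; open, the fingers measure 117 mm over their backs; the gripper's body (75 mm by 190 mm) begins 51 mm behind the grasp point.
Start: joints at [-55.313, 22.042, 0.453, 0, -68.411, -14.817], TCP at [0.212, -0.588, 0.234] pointing down, gripper open.
Joint ranges: [-179.83, 179.83], [-69.29, 118.12], [-61.27, 80.66], [-181.25, 117.63], [-171.15, -9.14], [-177.46, 177.46]. Speed limits (degrees/s): [159.86, 159.86, 180, 180, 180, 180].

### API

Orientations are given as a 3x3 rotation matrix whose columns are the frame's x, y, z axes.
In Python, from station import r gives the robot as it stands.
- The arm moves only by the tool servo_tool, never from a script. Its argument "commands" is a list that holds one entry, the list of rows, each a list of 7 numbers: the closure, from 0 (fully open) to 1 (shut), then the shift along the tool's x, y, z in mm, then the turn, a rotation vector about the tool's x, y, z in rad. In form: [[[claw, x, y, z, ax, ay, az], ...]]. A call has exactly 5 rows; each row is the pose to reach, as a shift and turn from the pose commanded when the call began, along the tool's axes at that moment; what a row does not reach only later rows make up. A row lasts 1/10 s, in which the tool goes at most 50 mm and 8.59 degrees, less where a joint would pass 70% of its speed; a pose out of reach is approached as far as the arm can. A call with a gripper value outside its range is refused whole. The fingers move at their own pace and stop on an object; the grip force is fixed at half the most. Time passes only in rows, so rows that repeat a pose let the fingers close, or fill a call up. It gives the time, the measured TCP pose, the force, the opening and the grip force at its end, in the units of the state.
- r.sense(): the state, without advancing time (a new reading comes with each control period).
- r.capture(name): name is "scene" or "top"; returns a dict with "pixels" (384x512x3 uint8, red, green, blue), "camera_matrix" (3x3 intrinsics, pixels), "R" (3x3) and "t" (3): a world point X has camera coordinates R X + t. Camera axes: x right, y down, z forward; pixel columns grow to the right and rows downward; lengths in m; the calibration is good to about 2 mm. A picture is of the moment at which its call begins. There is no depth.
- r.finish_job(): hands the job in; it is judged then, once.
The state is a dict: "time_s": time; "joints": joint angles; "joint_velocities": joint speeds; "effort": joint torques, N m; "tcp_pos": TCP position; "ee_rot": TCP orientation; "wrist_force": force on the tool from outside, world axes, zero at the start; "moment": the same for the moment, N m; "gripper_width": opening from 0.0 (shut) to 1.0 (fully open); "gripper_force": force on a finger pad.
Only numpy, scipy, OpenCV 4.12 (cv2) and the standard library are available. Lean on these libraries where they do the work, as an engineer would, in place of code of your own. Each camera call takes 0.05 s, during which the arm holds its last target. There are 200 camera calls.

### The job

Take the blue-capped tube from the white rack and stand it fully home in the empty well of the tube clamp, then let go of it and swing the clamp's lever by its red post three clicks from rest. Stop in the third click, never going on to a fourth, which would crack the tube; the lever springs back when let go, so finish with your fingers still on the red post, holding it there. Leave the other tubes and everything else on the bench where they stand.

Things in the scene. Friction and masses are not known exactly. Their poses are not given: they have to be found in the camera images.
- tube_blue_mid (a point): middle (50 mm above the underside, on the axis) of the loose sample tube with a light-blue cap; about 30 g, 100 mm tall, upright along its z; pale body 16 mm in diameter up to 78 mm, above it the solid cap 19 mm in diameter and 22 mm high (its centre 39 mm above this point). It starts in one of the rack's three holes, its underside 10 mm above the bench
- rack: white fixed tube rack, 65 x 195 x 45 mm (its x, y, z), origin at the centre of its underside; three holes 18.5 mm wide, 35 mm deep, in a row along its y at -65, 0 and +65 mm, in changing order holding the blue-, purple- and green-capped tubes, which are the same size
- clamp: white fixed tube clamp with a blue foot, 170 x 240 x 60 mm (its x, y, z), origin at the centre of its underside; its front faces its -x. Flat top 60 mm above the bench. A pawl block behind the wheel is 80 mm tall. Two jaws flank the well at +y and -y, tops 77 mm above the bench, 28 mm apart at rest; they close with the lever
- well (a point): centre of the mouth of the clamp's empty round well, in the top face at clamp-frame (0, -70, 60) mm; 19 mm wide, 40 mm deep, so that a tube fully home stands with its underside 20 mm and its top 120 mm above the bench, its middle 10 mm above this point.
- lever_pivot (a point): the lever's upright turning axis, at the clamp's top face, clamp-frame (-5, 45, 60) mm. At lever angle 0 the arm points from the pivot 110 degrees anticlockwise from the clamp's +x (to its +y, a little to its front), at the third click to 153 degrees.
- grip_mid (a point): middle of the upright round red post at the lever's free end, the part to hold: 16 mm in diameter, 56 mm tall, 110 mm from the pivot axis; this point is 114 mm, the post's foot (on the flat steel arm) 84 mm above the bench. It needs 8 to 10 N along its arc on average, 5 N more just past each click, falling to 5 N less just before the next; let go, the lever runs back to 0
- click_lever (a joint): angle of the lever in rad, 0 at rest (against its stop), up to 1.25; grows anticlockwise seen from above. One click every 0.25 rad (27 mm of post travel): a spring pawl drops between two teeth at 0.25, 0.5, 0.75 (third click), 1.0, with the crests half-way between (0.125, 0.375, 0.625, 0.875).
- tube_purple_mid (a point): middle of the loose purple-capped tube in the rack, a bystander
- tube_green_mid (a point): middle of the loose green-capped tube in the rack, a bystander
- microtube_block: loose red block of microtubes, 90 x 130 x 40 mm, a bystander; origin at the centre of its underside
- tip_box: loose white box with a blue lid, 88 x 123 x 74 mm, a bystander; origin at the centre of its underside
- beaker: loose yellow beaker, 70 mm wide, 100 mm tall, a bystander; origin at the centre of its underside
- reagent_bottle: loose amber bottle with a blue cap, 60 mm wide, 130 mm tall, a bystander; origin at the centre of its underside
- spare_cap: loose purple cap lying on the bench, 24 mm wide, 16 mm tall, a bystander; origin at the centre of its underside
- tube_blue: the same blue-capped tube; origin at the centre of its underside
There are look-alikes about, which are no part of the job. Leave any yellow look-alike of the tube_blue alone.

How it is judged (in metres and radians):
On the way, in this order (a step that is already met when the one before it is completed fails the run):
1. the blue-capped tube stands fully home in the clamp's well and is let go, the lever still at rest (horizontal distance between tube_blue_mid and well below 0.006 m and z of tube_blue_mid in the frame of well between 0.004 and 0.016 m and angle between tube_blue_mid's own z axis and vertical below 0.12 rad and contact force between the fingers and tube_blue below 0.1 N and value of joint click_lever below 0.1 rad), for 0.2 s.
2. the first click is reached (value of joint click_lever above 0.2 rad).
3. the lever is at its third click (value of joint click_lever between 0.66 and 0.85 rad), for 0.2 s.
At the end, for the whole second after the job is handed in: The blue-capped tube stands in the well (within 6 mm of its axis at mid height, fully home within 6 mm, within 0.12 rad of upright), untouched by the robot; the lever stands still in its third click (0.66 to 0.85 rad) and the fingers hold it there by the red post with more than 2 N (all of step 3 and horizontal distance between tube_blue_mid and well below 0.006 m and z of tube_blue_mid in the frame of well between 0.004 and 0.016 m and angle between tube_blue_mid's own z axis and vertical below 0.12 rad and contact force between the fingers and click_lever_c9 above 2 N and contact force between each of the arm, the fingers and tube_blue below 0.1 N and velocity of joint click_lever between -0.15 and 0.15 rad/s); the arm keeps its last pose, push and grip.
It fails at once if the lever goes past the crest to the fourth click (beyond 0.9 rad) (value of joint click_lever above 0.9 rad).
It fails at once if a bystander is moved (20 mm for the tubes, 30 mm for the rest) (distance of any of tube_purple_mid, tube_green_mid from where it was at the start of the episode above 0.02 m or distance of any of microtube_block, tip_box, beaker, reagent_bottle, spare_cap from where it was at the start of the episode above 0.03 m).
It also fails if it takes over 59 s, if anything falls off the work surface, if the arm or the gripper's body presses on something with over 40 N, if the wrist force passes 120 N, or if a joint passes its speed limit or range.

## Working session

There is one attempt and no reset: what is moved stays moved. The work goes in short steps, Python scripts to look and compute and a tool call to move; the robot and the scene stay as the last step left them, time stands still between calls to the robot, and variables do not carry over. Pictures are saved under pics/ and viewed, at most 10 in all, crops included, and the job is handed in when it is done.

Besides the shell and the picture viewer there is one more tool, called as name([rows], argument=value, ...), one row to a line, values as JSON. servo_tool: Moves the arm, as the interface text tells. Its arguments: {"type":"object","properties":{"commands":{"type":"array","items":{"type":"array","items":{"type":"array","items":{"type":"number"}}}}},"required":["commands"]}

```bash
mkdir -p pics
cat > h.py <<'E'
import numpy as np,cv2
from station import r
def cap(n,f):
    c=r.capture(n); np.savez('pics/'+f+'.npz',**c); cv2.imwrite('pics/'+f+'.png',cv2.cvtColor(c['pixels'],cv2.COLOR_RGB2BGR)); return c
def ray(c,u,v,z):
    K,R,t=np.array(c['camera_matrix']),np.array(c['R']),np.array(c['t'])
    o=-R.T@t; d=R.T@np.linalg.inv(K)@[u,v,1]; return o+d*(z-o[2])/d[2]
def proj(c,X):
    p=np.array(c['camera_matrix'])@(np.array(c['R'])@np.array(X)+np.array(c['t'])); return p[:2]/p[2]
E
python3 - <<'E'
from h import *
a=cap('scene','s0');b=cap('top','t0')
for n in ('s0','t0'):
    i=cv2.imread(f'pics/{n}.png'); cv2.imwrite(f'pics/{n}b.png',cv2.resize(i,(800,600),interpolation=cv2.INTER_CUBIC))
for c in(a,b):print(-np.array(c['R']).T@c['t'],c['camera_matrix'][0][0])
s=r.sense();print(s['time_s'],np.round(s['ee_rot'],3),s['tcp_pos'])
E
```

```text
[ 1.48868703 -0.46310254  0.7849686 ] 466.1227530542517
[ 0.44029935 -0.0564182   1.41184472] 448.77141422008845
0.1 [[-0.941 -0.34  -0.001]
 [-0.34   0.941  0.002]
 [ 0.     0.002 -1.   ]] [ 0.21225161 -0.58729389  0.23256382]
```

View pics/s0b.png

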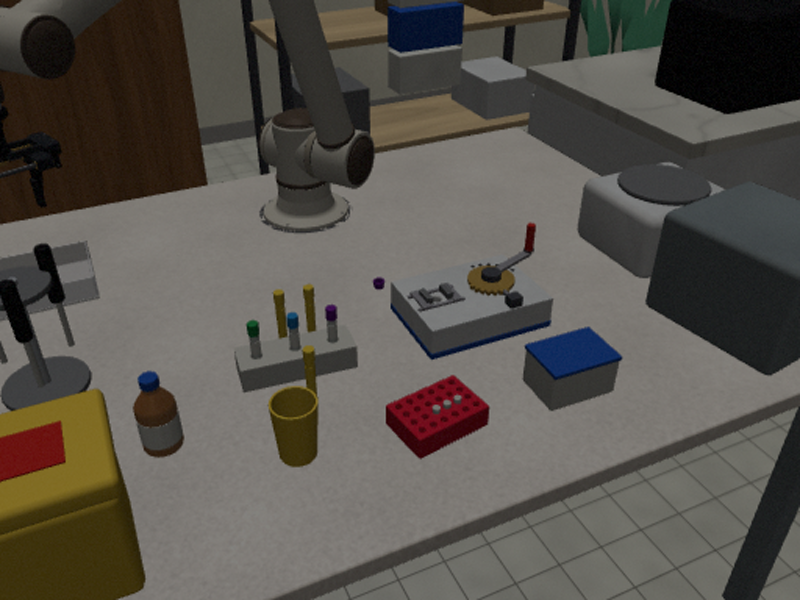

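View pics/t0b.png

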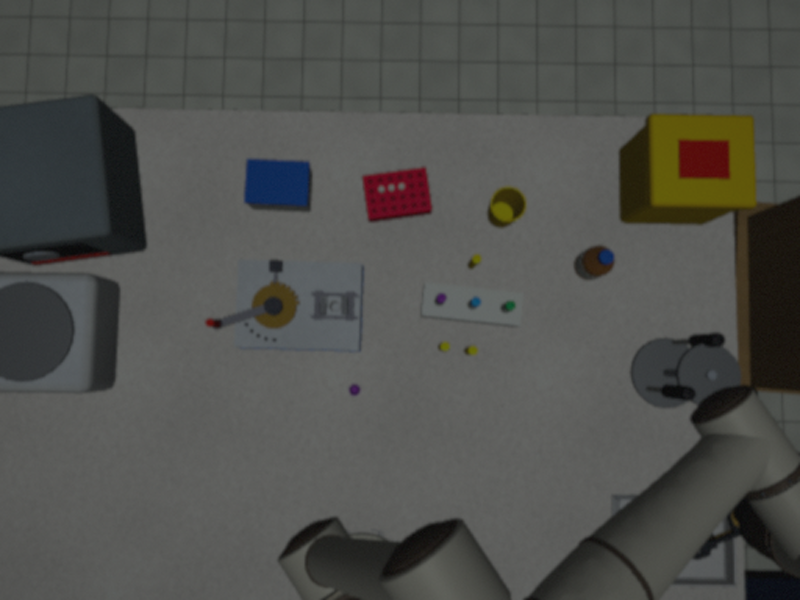

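The scene picture shows the rack with green, blue and purple caps, with blue in the middle at about (292,318). Three yellow look-alikes stand around it, and the clamp's red post is at (530,237). The top picture has blue at (475,302), the well at about (335,305) and the post at (212,323). I'll take an enlarged crop.

Run:
```python
from h import *
i=cv2.imread('pics/t0.png')[155:245,125:345]
i=cv2.convertScaleAbs(i,alpha=1.6)
cv2.imwrite('pics/t0c.png',cv2.resize(i,None,fx=3.6,fy=3.6,interpolation=cv2.INTER_CUBIC))
i=cv2.imread('pics/s0.png')[140:260,145:360]
i=cv2.convertScaleAbs(i,alpha=1.5)
cv2.imwrite('pics/s0c.png',cv2.resize(i,None,fx=3.7,fy=3.7,interpolation=cv2.INTER_CUBIC))
```

```text
(no output)
```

View pics/t0c.png

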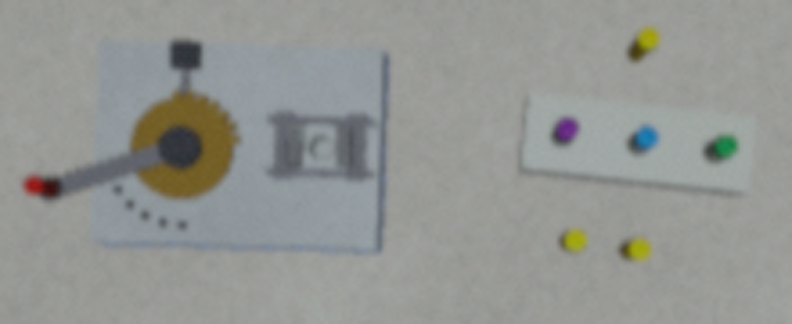

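View pics/s0c.png

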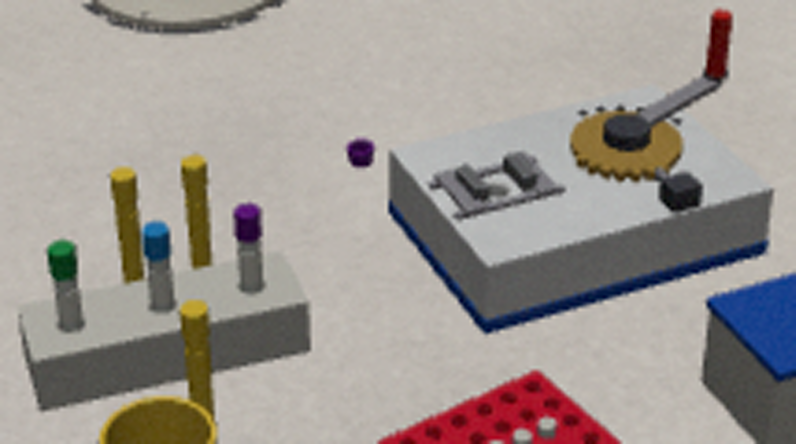

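Run:
```python
from h import *
a=dict(np.load('pics/s0.npz'));b=dict(np.load('pics/t0.npz'))
T=lambda u,v,z:np.round(ray(b,125+(u+.5)/3.6-.5,155+(v+.5)/3.6-.5,z)*1000,1)
S=lambda u,v,z:np.round(ray(a,145+(u+.5)/3.7-.5,140+(v+.5)/3.7-.5,z)*1000,1)
for n,t,s,z in [('blue',(649,134),(157,228),.11),('purple',(568,126),(249,209),.11),('green',(727,145),(63,246),.11),
 ('post',(33,185),(720,14),.142),('hub',(181,147),(628,125),.09),('well',(320,149),(497,184),.06),
 ('y1',(574,239),(195,160),.11),('y2',(639,247),(123,174),.11),('y3',(649,37),(195,308),.11)]:
    print(n,T(*t,z),S(*s,z))
print('rack',[T(*p,.045) for p in((528,93),(756,117),(745,192),(520,172))])
print('clampT',[T(*p,.06) for p in((101,41),(384,52),(377,249),(97,241))])
print('clampS',[S(*p,.06) for p in((390,153),(490,266),(772,188))])
# triangulate yellow tops
for n,t,s in [('y1',(574,239),(195,160)),('y2',(639,247),(123,174)),('y3',(649,37),(195,308)),('blue',(649,134),(157,228)),('post',(33,185),(720,14)),('hub',(181,147),(628,125))]:
    P=[];
    for c in(b,a):P.append(np.array(c['camera_matrix'])@np.c_[c['R'],c['t']])
    p=np.array([125+(t[0]+.5)/3.6-.5,155+(t[1]+.5)/3.6-.5]);q=np.array([145+(s[0]+.5)/3.7-.5,140+(s[1]+.5)/3.7-.5])
    X=cv2.triangulatePoints(P[0],P[1],p,q);print(n,np.round(X[:3,0]/X[3,0]*1000,1))
```

```text
blue [ 551.  -210.7  110. ] [ 549.6 -205.4  110. ]
purple [ 556.5 -145.   110. ] [ 555.1 -140.3  110. ]
green [ 543.  -273.9  110. ] [ 542.5 -269.6  110. ]
post [500.8 276.8 142. ] [505.1 275.9 142. ]
hub [536.2 170.6  90. ] [545.5 171.8  90. ]
well [538.4  59.4  60. ] [535.1  65.6  60. ]
y1 [ 465.3 -150.7  110. ] [ 479.7 -153.2  110. ]
y2 [ 459.7 -203.   110. ] [ 475. -206.  110.]
y3 [ 630.2 -210.3  110. ] [ 644.8 -211.7  110. ]
rack [array([ 590. , -115.2,   45. ]), array([ 572.4, -309.4,   45. ]), array([ 508.4, -300. ,   45. ]), array([ 522.5, -109.1,   45. ])]
clampT [array([626.9, 245.9,  60. ]), array([621.2,   7.3,  60. ]), array([455.6,  10. ,  60. ]), array([458.8, 243.3,  60. ])]
clampS [array([460.9,  10.9,  60. ]), array([625.4,  12.2,  60. ]), array([628.1, 249.1,  60. ])]
y1 [ 465.9 -150.1  101.1]
y2 [ 460.1 -203.2  100.3]
y3 [ 632.2 -209.7  100.5]
blue [ 551.5 -208.2  112.1]
post [501.3 278.1 139.6]
hub [537.9 174.   84.8]
```

Run:
```python
from h import *
a=dict(np.load('pics/s0.npz'));b=dict(np.load('pics/t0.npz'))
for c in(a,b):print(np.round(proj(c,[.212,-.588,.234])*1.5625),np.round(proj(c,[.212,-.588,.40])*1.5625))
k=1/1.5625
print('base',ray(a,45*k,388*k,0),ray(b,668*k,375*k,0))
P=[np.array(c['camera_matrix'])@np.c_[c['R'],c['t']] for c in(b,a)]
for n,t,s in [('dark1',(722,340),(42,246)),('dark2',(650,392),(10,283)),('disc',(712,372),(20,287)),('dark1',(650,392),(42,246)),('dark2',(722,340),(10,283))]:
    X=cv2.triangulatePoints(P[0],P[1],np.array(t)*k,np.array(s)*k);X=X[:3,0]/X[3,0]; print(n,X,proj(b,X)/k,proj(a,X)/k)
```

```text
[ 10. 207.] [-21. 113.]
[713. 502.] [767. 526.]
base [ 0.42288113 -0.60207787  0.        ] [ 0.41468522 -0.60894435  0.        ]
dark1 [ 0.48001095 -0.5567833   0.29429367] [706.59418015 337.75345689] [ 25.58213803 242.17250121]
dark2 [ 0.38690161 -0.56573974  0.16905673] [681.36153412 392.80549846] [ 39.60501733 286.37730432]
disc [ 0.42556895 -0.59588081  0.20134582] [706.00391225 371.32231267] [ 13.7352674  285.65211257]
dark1 [ 0.38820564 -0.52102573  0.22784873] [669.12335913 393.36505443] [ 60.05744211 248.32921246]
dark2 [ 0.47928755 -0.59861475  0.23988532] [717.04455893 339.49622963] [  4.68690008 281.83287342]
```

```bash
cat >> h.py <<'E'
def go(x,y,z,yaw=None):
    """shift in tool mm and rotvec for target TCP (mm) with tool down, tool y at yaw deg"""
    from scipy.spatial.transform import Rotation as Ro
    s=r.sense(); R=np.array(s['ee_rot']); d=R.T@(np.array([x,y,z])-np.array(s['tcp_pos'])*1000)
    w=np.zeros(3)
    if yaw is not None:
        q=np.radians(yaw); Y=np.array([np.cos(q),np.sin(q),0]);Z=np.array([0,0,-1.]);T=np.c_[np.cross(Y,Z),Y,Z]
        w=Ro.from_matrix(R.T@T).as_rotvec()
    print(np.round(d,1),np.round(w,3),'t',s['time_s'],'tcp',np.round(np.array(s['tcp_pos'])*1000,1),'F',np.round(s['wrist_force'],1),'g',s['gripper_width'],s['gripper_force'])
E
python3 -c "
from h import *
go(250,-350,234,142)"
```

```text
[-116.1  210.4   -1. ] [ 0.002  0.    -0.561] t 0.1 tcp [ 212.3 -587.3  232.6] F [-1.3  0.5 -0.1] g 0.9993411412783666 0.0
```

servo_tool([
  [[0.3,-23,42,0,0,0,-0.11],[0.3,-46,84,0,0,0,-0.22],[0.3,-70,126,0,0,0,-0.34],[0.3,-93,168,0,0,0,-0.45],[0.3,-116,210,0,0.002,0,-0.56]],
])

```text
time_s: 0.6
tcp_pos: [0.2498, -0.349, 0.2331]
ee_rot: [[-0.613, -0.79, 0.001], [-0.79, 0.613, -0.001], [0.0, -0.001, -1.0]]
wrist_force: [1.2, -0.4, 1.0]
gripper_width: 0.719
gripper_force: 0.0
```

```bash
python3 -c "
from h import *
go(551,-209,200,174)"
```

```text
[-295.3 -152.    33.1] [-0.001 -0.001 -0.556] t 0.6 tcp [ 249.8 -349.   233.1] F [ 1.2 -0.4  1. ] g 0.7187806608939655 0.0
```

servo_tool([
  [[0.3,-42,-22,5,0,0,-0.11],[0.3,-84,-43,9,0,0,-0.22],[0.3,-126,-65,14,0,0,-0.34],[0.3,-168,-87,19,0,0,-0.45],[0.3,-211,-109,24,0,0,-0.556]],
])

```text
time_s: 1.1
tcp_pos: [0.4674, -0.2506, 0.2093]
ee_rot: [[-0.103, -0.995, 0.001], [-0.995, 0.103, -0.001], [0.001, -0.001, -1.0]]
wrist_force: [0.0, -0.2, 0.6]
gripper_width: 0.699
gripper_force: 0.0
```

```bash
python3 -c "
from h import *
go(551,-209,200,174)"
```

```text
[-50.  -78.9   9.3] [-0.001 -0.001  0.002] t 1.1 tcp [ 467.4 -250.6  209.3] F [ 0.  -0.2  0.6] g 0.6990258916495198 0.0
```

servo_tool([
  [[0.3,-25,-40,5,0,0,0],[0.3,-50,-79,9,0,0,0],[0.3,-50,-79,9,0,0,0],[0.3,-50,-79,50,0,0,0],[0.3,-50,-79,80,0,0,0]],
])

```text
time_s: 1.6
tcp_pos: [0.5495, -0.2102, 0.1279]
ee_rot: [[-0.108, -0.994, 0.0], [-0.994, 0.108, -0.001], [0.001, -0.0, -1.0]]
wrist_force: [0.2, 0.2, -0.7]
gripper_width: 0.699
gripper_force: 0.0
```

Run:
```python
from h import *
go(551,-209,91,174)
a=cap('scene','s1');b=cap('top','t1')
i=cv2.resize(cv2.imread('pics/s1.png')[150:260,140:260],None,fx=4,fy=4,interpolation=cv2.INTER_CUBIC)
j=cv2.resize(cv2.imread('pics/t1.png')[150:260,230:350],None,fx=3,fy=4,interpolation=cv2.INTER_CUBIC)
j=j[:, :310]
cv2.imwrite('pics/m1.png',cv2.convertScaleAbs(np.hstack([i,j]),alpha=1.6))
```

```text
[-1.4 -1.3 36.9] [-0.    -0.001 -0.003] t 1.6 tcp [ 549.5 -210.2  127.9] F [ 0.2  0.2 -0.7] g 0.6990483879775152 0.0
```

View pics/m1.png

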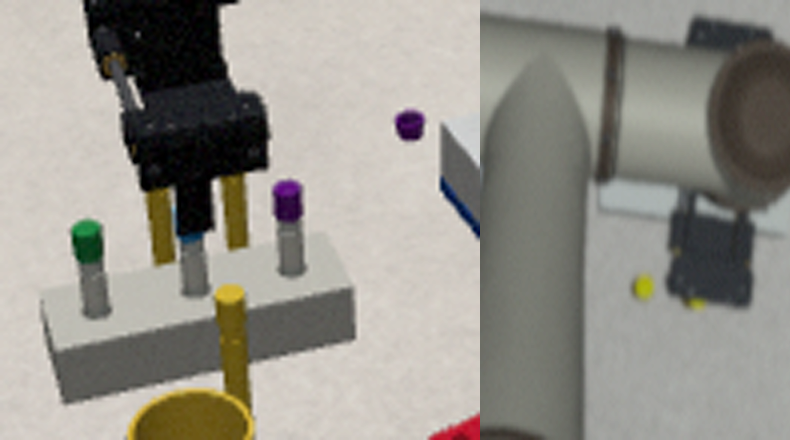

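The near finger is lined up with the blue cap at about (192,225), and the neighbouring tubes are clear. I'll descend and grip.

servo_tool([
  [[0.3,-1,-1,20,0,0,0],[0.3,-1,-1,37,0,0,0],[0.3,-1,-1,37,0,0,0],[1,-1,-1,37,0,0,0],[1,-1,-1,37,0,0,0]],
])

```text
time_s: 2.2
tcp_pos: [0.5523, -0.2103, 0.0945]
ee_rot: [[-0.108, -0.994, 0.004], [-0.994, 0.108, -0.002], [0.002, -0.004, -1.0]]
wrist_force: [0.7, 0.3, -0.3]
gripper_width: 0.595
gripper_force: 0.0
```

servo_tool([
  [[1,0,0,0,0,0,0],[1,0,0,0,0,0,0],[1,0,0,0,0,0,0],[1,0,0,0,0,0,0],[1,0,0,-5,0,0,0]],
])

```text
time_s: 2.7
tcp_pos: [0.5506, -0.2098, 0.0972]
ee_rot: [[-0.108, -0.994, -0.001], [-0.994, 0.108, -0.001], [0.001, 0.0, -1.0]]
wrist_force: [-1.2, 0.2, -0.5]
gripper_width: 0.204
gripper_force: 29.9
```

servo_tool([
  [[1,0,0,-25,0,0,0],[1,0,0,-50,0,0,0],[1,0,0,-80,0,0,0],[1,0,0,-110,0,0,0],[1,0,0,-130,0,0,0]],
])

```text
time_s: 3.2
tcp_pos: [0.5517, -0.21, 0.2306]
ee_rot: [[-0.108, -0.994, 0.005], [-0.994, 0.108, -0.003], [0.002, -0.005, -1.0]]
wrist_force: [1.2, -0.1, -1.6]
gripper_width: 0.208
gripper_force: 29.9
```

Run:
```python
from h import *
go(541,59,220,174)
a=cap('scene','s2')
i=cv2.resize(cv2.imread('pics/s2.png')[100:260,100:300],None,fx=3.6,fy=3.6,interpolation=cv2.INTER_CUBIC)
cv2.imwrite('pics/m2.png',cv2.convertScaleAbs(i,alpha=1.6))
```

```text
[-266.3   39.6    9.9] [-0.005 -0.002 -0.003] t 3.2 tcp [ 551.7 -210.   230.6] F [ 1.2 -0.1 -1.6] g 0.20785201356988925 29.94338844437152
```

View pics/m2.png

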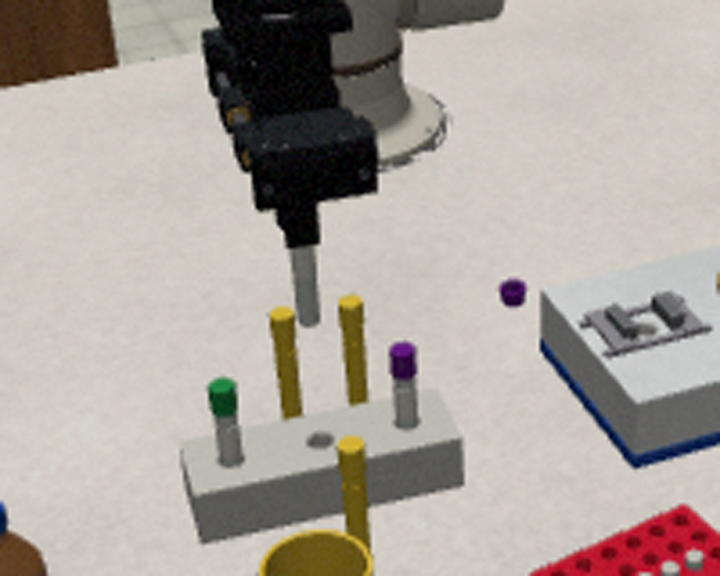

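The tube hangs in the gripper, bottom at crop (309,322), and its hole is empty. Next I'll carry it over to the well.

servo_tool([
  [[1,-45,7,0,0,0,0],[1,-90,13,0,0,0,0],[1,-135,20,0,0,0,0],[1,-180,27,0,0,0,0],[1,-225,33,0,0,0,0]],
])

```text
time_s: 3.75
tcp_pos: [0.542, 0.0192, 0.2274]
ee_rot: [[-0.108, -0.994, 0.001], [-0.994, 0.108, -0.002], [0.001, -0.001, -1.0]]
wrist_force: [0.4, -0.8, -0.4]
gripper_width: 0.203
gripper_force: 29.9
```

servo_tool([
  [[1,-25,4,0,0,0,0],[1,-41,7,0,0,0,0],[1,-41,7,20,0,0,0],[1,-41,7,46,0,0,0],[1,-41,7,46,0,0,0]],
])

```text
time_s: 4.25
tcp_pos: [0.5375, 0.058, 0.1778]
ee_rot: [[-0.109, -0.994, -0.007], [-0.994, 0.109, -0.004], [0.004, 0.006, -1.0]]
wrist_force: [0.2, 0.2, -1.1]
gripper_width: 0.208
gripper_force: 29.9
```

Run:
```python
from h import *
go(541,59,170,174)
a=cap('scene','s3');b=cap('top','t3')
i=cv2.resize(cv2.imread('pics/s3.png')[140:240,235:365],None,fx=6,fy=6,interpolation=cv2.INTER_CUBIC)
cv2.imwrite('pics/m3.png',cv2.convertScaleAbs(i,alpha=1.6))
```

```text
[-1.4 -3.4  7.8] [ 0.006 -0.004 -0.005] t 4.25 tcp [537.5  58.  177.8] F [ 0.2  0.2 -1.1] g 0.20817225376258525 29.94514524936676
```

View pics/m3.png

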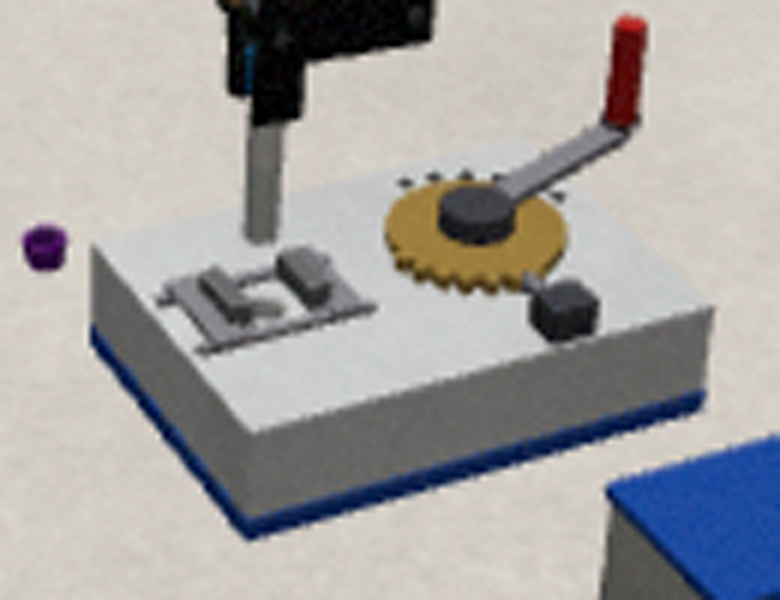

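```bash
cat > fit.py <<'E'
from h import *
from scipy.optimize import least_squares
a=dict(np.load('pics/s3.npz'));b=dict(np.load('pics/t0.npz'))
S=lambda u,v:np.array([235+(u+.5)/6-.5,140+(v+.5)/6-.5]);T=lambda u,v:np.array([125+(u+.5)/3.6-.5,155+(v+.5)/3.6-.5])
h=lambda an,rr:(-5+rr*np.cos(np.radians(an)),45+rr*np.sin(np.radians(an)))
ps=[((-85,-120,60),(92,247)),((85,-120,60),(252,433)),((85,120,60),(714,308)),((85,-120,0),(250,540)),((-85,-120,0),(92,345)),
 ((*h(110,110),142),(630,22)),((*h(110,110),86),(621,120))]
pt=[((85,120,60),(101,41)),((85,-120,60),(384,52)),((-85,-120,60),(378,249)),((-85,120,60),(97,241)),((*h(110,110),142),(33,185))]
def res(p,which=(0,1)):
    q=p[2];Rz=np.array([[np.cos(q),-np.sin(q)],[np.sin(q),np.cos(q)]]);e=[]
    for i,(c,L,f) in enumerate([(a,ps,S),(b,pt,T)]):
        if i in which:
            for X,u in L:
                w=Rz@np.array(X[:2])/1000+p[:2]; e.append(proj(c,[*w,X[2]/1000])-f(*u))
    return np.ravel(e)
for w in((0,),(1,),(0,1)):
    o=least_squares(res,[.543,.128,0],args=(w,));p=o.x;q=p[2]
    well=p[:2]+np.array([.07*np.sin(q),-.07*np.cos(q)])
    print(w,np.round(p*[1e3,1e3,57.3],2),'well',np.round(well*1e3,1),'res',np.round(o.fun.reshape(-1,2),1).tolist())
    W=[*well,.06]; print(' well in s3 crop',(proj(a,W)-[235,140]+.5)*6-.5)
for v in(230,234,238):print('tube bottom',np.round(ray(a,*S(262.5,v),.0958)*1e3,1))
print(np.round((proj(a,[.5375,.058,.0958])-[235,140]+.5)*6-.5))
E
python3 fit.py
```

```text
(0,) [543.28 130.98  -0.71] well [542.4  61. ] res [[-0.1, -0.6], [-0.0, 0.3], [0.3, -0.2], [-0.3, 0.5], [-0.0, 0.2], [0.3, -0.5], [-0.1, -0.1]]
 well in s3 crop [264.80478261 308.98315217]
(1,) [540.85 126.7   -0.77] well [539.9  56.7] res [[0.1, -0.2], [0.6, -1.0], [0.4, 0.5], [-1.5, 0.4], [0.4, 0.2]]
 well in s3 crop [254.10626638 308.45657969]
(0, 1) [542.45 129.3   -0.63] well [541.7  59.3] res [[-0.8, -0.5], [-0.7, 0.3], [-0.4, -0.3], [-0.9, 0.5], [-0.6, 0.2], [-0.4, -0.5], [-0.8, -0.1], [-0.8, -0.6], [-0.3, -1.6], [-0.4, -0.2], [-2.3, -0.0], [-0.5, -0.2]]
 well in s3 crop [260.85605731 309.04838339]
tube bottom [531.   64.7  95.8]
tube bottom [534.   63.1  95.8]
tube bottom [537.   61.5  95.8]
[256. 240.]
```

servo_tool([
  [[1,0,0,10,0,0,0],[1,0,0,10,0,0,0],[1,0,0,10,0,0,0],[1,0,0,10,0,0,0],[1,0,0,10,0,0,0]],
])

```text
time_s: 4.85
tcp_pos: [0.5403, 0.059, 0.1717]
ee_rot: [[-0.108, -0.994, 0.002], [-0.994, 0.108, -0.001], [0.001, -0.002, -1.0]]
wrist_force: [0.4, 0.5, 0.3]
gripper_width: 0.205
gripper_force: 29.9
```

Run:
```python
from h import *
go(542.5,57.5,165,174)
```

```text
[ 1.2 -2.3  6.7] [-0.002 -0.001 -0.003] t 4.85 tcp [540.3  59.  171.7] F [0.4 0.5 0.3] g 0.20527728368993725 29.94506502058357
```

servo_tool([
  [[1,1.2,-2.3,6,0,0,0],[1,1.2,-2.3,6,0,0,0],[1,1.2,-2.3,6,0,0,0],[1,1.2,-2.3,6,0,0,0],[1,1.2,-2.3,6,0,0,0]],
])

```text
time_s: 5.35
tcp_pos: [0.5423, 0.0575, 0.1653]
ee_rot: [[-0.108, -0.994, 0.001], [-0.994, 0.108, -0.002], [0.001, -0.001, -1.0]]
wrist_force: [-0.3, -0.0, 0.4]
gripper_width: 0.208
gripper_force: 29.9
```

Run:
```python
from h import *
go(542.5,57.5,165,174)
a=cap('scene','s4')
i=cv2.resize(cv2.imread('pics/s4.png')[155:205,240:305],None,fx=12,fy=12,interpolation=cv2.INTER_CUBIC)
cv2.imwrite('pics/m4.png',cv2.convertScaleAbs(i,alpha=1.6))
s=np.array(r.sense()['tcp_pos'])
print((proj(a,[.5424,.061,.06])-[240,155]+.5)*12-.5,(proj(a,[*s[:2],s[2]-.082])-[240,155]+.5)*12-.5)
for y in (0.052,.07): print((proj(a,[.5424,.061,.06])-proj(a,[.5424,y,.06]))*12)
```

```text
[-0.1 -0.2  0.3] [-0.001 -0.001 -0.003] t 5.35 tcp [542.3  57.5 165.3] F [-0.3 -0.   0.4] g 0.2075965994002357 29.945087009109557
[470.1420392 438.4118463] [459.25133953 357.44362757]
[34.48074815 -9.28397774]
[-34.3239127    9.24174962]
```

View pics/m4.png

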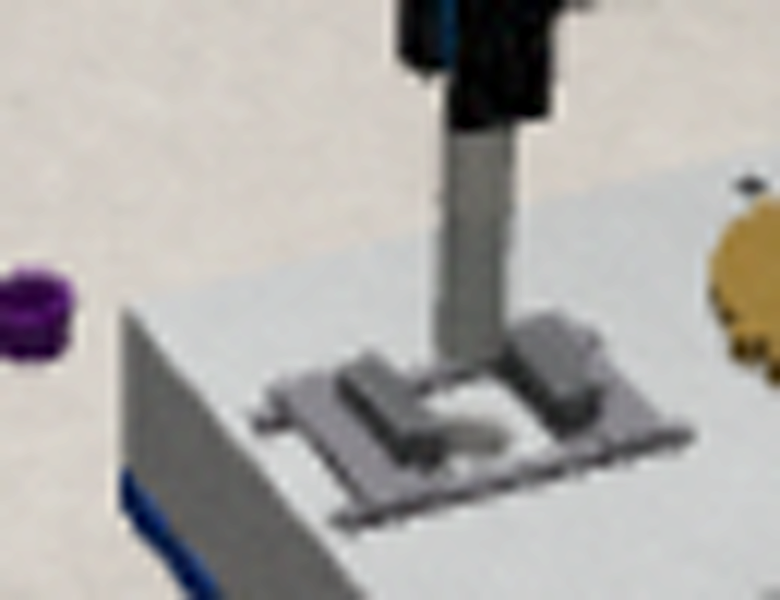

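The tube hangs centred at column 471 and the mouth is at (470,438), so they line up laterally. I'll lower it gently and watch the force.

servo_tool([
  [[1,-0.2,0,10,0,0,0],[1,-0.2,0,18,0,0,0],[1,-0.2,0,22,0,0,0],[1,-0.2,0,25,0,0,0],[1,-0.2,0,28,0,0,0]],
])

```text
time_s: 5.9
tcp_pos: [0.5423, 0.0576, 0.1369]
ee_rot: [[-0.108, -0.994, 0.001], [-0.994, 0.108, -0.002], [0.002, -0.001, -1.0]]
wrist_force: [0.1, 0.3, -0.0]
gripper_width: 0.207
gripper_force: 29.9
```

servo_tool([
  [[1,0,0,3,0,0,0],[1,0,0,6,0,0,0],[1,0,0,9,0,0,0],[1,0,0,12,0,0,0],[1,0,0,15,0,0,0]],
])

```text
time_s: 6.4
tcp_pos: [0.5423, 0.0576, 0.122]
ee_rot: [[-0.108, -0.994, 0.001], [-0.994, 0.108, -0.002], [0.001, -0.001, -1.0]]
wrist_force: [0.5, 0.4, 0.1]
gripper_width: 0.209
gripper_force: 29.9
```

servo_tool([
  [[1,0,0,5,0,0,0],[1,0,0,10,0,0,0],[1,0,0,14,0,0,0],[1,0,0,16,0,0,0],[1,0,0,18,0,0,0]],
])

```text
time_s: 6.9
tcp_pos: [0.5423, 0.0576, 0.104]
ee_rot: [[-0.108, -0.994, 0.001], [-0.994, 0.108, -0.002], [0.002, -0.001, -1.0]]
wrist_force: [0.4, -1.1, 0.1]
gripper_width: 0.206
gripper_force: 29.9
```

servo_tool([
  [[1,0,0,0.5,0,0,0],[1,0,0,1,0,0,0],[1,0,0,1.5,0,0,0],[1,0,0,2,0,0,0],[1,0,0,2.5,0,0,0]],
])

```text
time_s: 7.4
tcp_pos: [0.5429, 0.0576, 0.1028]
ee_rot: [[-0.107, -0.994, 0.003], [-0.994, 0.107, -0.002], [0.001, -0.003, -1.0]]
wrist_force: [-0.7, -0.1, 6.6]
gripper_width: 0.208
gripper_force: 29.9
```

servo_tool([
  [[0.3,0,0,0,0,0,0],[0.3,0,0,0,0,0,0],[0.3,0,0,0,0,0,0],[0.3,0,0,0,0,0,0],[0.3,0,0,-1,0,0,0]],
])

```text
time_s: 7.9
tcp_pos: [0.5421, 0.0575, 0.1024]
ee_rot: [[-0.108, -0.994, 0.001], [-0.994, 0.108, -0.002], [0.002, -0.001, -1.0]]
wrist_force: [0.4, -0.1, 0.6]
gripper_width: 0.571
gripper_force: 0.0
```

servo_tool([
  [[0.3,0,0,-15,0,0,0],[0.3,0,0,-40,0,0,0],[0.3,0,0,-70,0,0,0],[0.3,0,0,-95,0,0,0],[0.3,0,0,-95,0,0,0]],
])

```text
time_s: 8.4
tcp_pos: [0.5445, 0.0583, 0.2019]
ee_rot: [[-0.107, -0.994, 0.009], [-0.994, 0.107, 0.001], [-0.002, -0.009, -1.0]]
wrist_force: [0.8, 0.0, -0.9]
gripper_width: 0.701
gripper_force: 0.0
```

Run:
```python
from h import *
go(502,278,195,210)
a=cap('scene','s5')
i=cv2.resize(cv2.imread('pics/s5.png')[130:240,235:365],None,fx=5,fy=5,interpolation=cv2.INTER_CUBIC)
cv2.imwrite('pics/m5.png',cv2.convertScaleAbs(i,alpha=1.6))
for z in(20,120):print((proj(a,[.5424,.061,z/1e3])-[235,130]+.5)*5-.5)
```

```text
[-213.9   65.8    6.6] [-0.009 -0.001 -0.631] t 8.4 tcp [544.5  58.3 201.9] F [ 0.8  0.  -0.9] g 0.7013269341602681 0.0
[218.56243254 366.0300392 ]
[223.79172333 215.57092043]
```

View pics/m5.png

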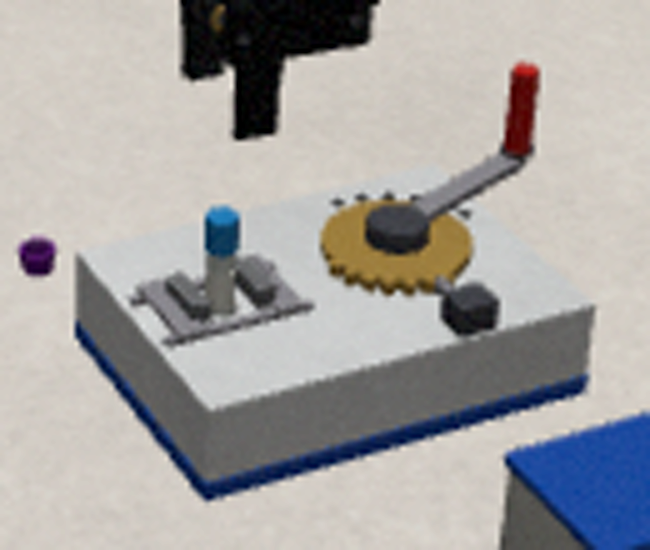

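The tube stands home: the cap top is at (223,213), against a predicted (224,216) for fully seated. The lever is still at rest. Next is the post.

servo_tool([
  [[0.3,-43,13,1,0,0,-0.09],[0.3,-86,26,2,0,0,-0.18],[0.3,-129,39,3,0,0,-0.27],[0.3,-172,52,4,0,0,-0.36],[0.3,-214,66,5,0,0,-0.454]],
])

```text
time_s: 8.95
tcp_pos: [0.4985, 0.2788, 0.1909]
ee_rot: [[0.343, -0.94, -0.001], [-0.94, -0.343, -0.003], [0.003, 0.002, -1.0]]
wrist_force: [0.5, -0.2, -0.6]
gripper_width: 0.695
gripper_force: 0.0
```

servo_tool([
  [[0.3,0,0,0,0,0,0],[0.3,0,0,0,0,0,0],[0.3,0,0,0,0,0,0],[0.3,0,0,0,0,0,0],[0.3,0,0,0,0,0,0]],
])

```text
time_s: 9.45
tcp_pos: [0.4999, 0.2764, 0.1923]
ee_rot: [[0.337, -0.941, 0.001], [-0.941, -0.337, -0.002], [0.002, -0.0, -1.0]]
wrist_force: [-1.2, 0.1, 0.5]
gripper_width: 0.699
gripper_force: 0.0
```

Run:
```python
from h import *
go(502,278.5,108,200)
```

```text
[-1.4 -2.6 84.3] [-0.    -0.002 -0.005] t 9.45 tcp [499.9 276.4 192.3] F [-1.2  0.1  0.5] g 0.69867015422978 0.0
```

servo_tool([
  [[0.3,-1.4,-2.6,25,0,0,0],[0.3,-1.4,-2.6,55,0,0,0],[0.3,-1.4,-2.6,75,0,0,0],[0.3,-1.4,-2.6,84,0,0,0],[0.5,-1.4,-2.6,84,0,0,0]],
])

```text
time_s: 9.95
tcp_pos: [0.5015, 0.2787, 0.1073]
ee_rot: [[0.338, -0.941, -0.001], [-0.941, -0.338, -0.003], [0.003, 0.002, -1.0]]
wrist_force: [0.5, 0.7, 0.5]
gripper_width: 0.665
gripper_force: 0.0
```

servo_tool([
  [[1,0,0,0,0,0,0],[1,0,0,0,0,0,0],[1,0,0,0,0,0,0],[1,0,0,0,0,0,0],[1,0,0,0,0,0,0]],
])

```text
time_s: 10.45
tcp_pos: [0.5018, 0.2798, 0.1088]
ee_rot: [[0.339, -0.941, 0.002], [-0.941, -0.339, -0.001], [0.002, -0.001, -1.0]]
wrist_force: [0.2, 0.3, 0.0]
gripper_width: 0.237
gripper_force: 0.0
```

```bash
cat > arc.py <<'E'
from h import *
import sys
# pivot from grip pose at rest; angle = lever from TCP bearing about pivot
s=r.sense();x,y=np.array(s['tcp_pos'])[:2]*1e3
px,py=float(sys.argv[1]),float(sys.argv[2])
print('bearing',np.degrees(np.arctan2(y-py,x-px)),'rad',np.hypot(x-px,y-py))
R=np.array(s['ee_rot']);print('yaw',np.degrees(np.arctan2(R[1,1],R[0,1])))
for an in map(float,sys.argv[3:]):
    b=np.radians(an); go(px+110*np.cos(b),py+110*np.sin(b),108,an+90)
E
python3 arc.py 538.5 175
```

```text
bearing 109.28516092227296 rad 111.03115917955326
yaw -160.1678110651868
```

servo_tool([
  [[1,0,0,0,0,0,0],[1,0,0,0,0,0,0],[1,0,0,0,0,0,0],[1,0,0,0,0,0,0],[1,0,0,0,0,0,0]],
])

```text
time_s: 10.95
tcp_pos: [0.501, 0.2794, 0.1085]
ee_rot: [[0.339, -0.941, -0.0], [-0.941, -0.339, -0.002], [0.002, 0.001, -1.0]]
wrist_force: [-4.3, -0.5, 4.7]
gripper_width: 0.175
gripper_force: 30.0
```

servo_tool([
  [[1,0.1,4.4,0,0,0,-0.04],[1,0.4,8.8,0,0,0,-0.08],[1,0.8,13.2,0,0,0,-0.12],[1,1.4,17.5,0,0,0,-0.16],[1,2.2,21.9,0,0,0,-0.2]],
])

```text
time_s: 11.45
tcp_pos: [0.4851, 0.2722, 0.1087]
ee_rot: [[0.521, -0.854, 0.008], [-0.854, -0.521, 0.003], [0.001, -0.009, -1.0]]
wrist_force: [6.1, 3.5, -3.5]
gripper_width: 0.178
gripper_force: 30.0
```

```bash
python3 arc.py 538.2 175.5 134.5
```

```text
bearing 118.74569461636487 rad 110.32851503137326
yaw -148.61522909717118
[ 3.1 30.   0.4] [-0.008 -0.002 -0.229] t 11.45 tcp [485.1 272.2 108.7] F [ 6.1  3.5 -3.5] g 0.17798166437692037 30.03446292830631
```

servo_tool([
  [[1,0.1,4.4,0,0,0,-0.04],[1,0.4,8.8,0,0,0,-0.08],[1,0.8,13.2,0,0,0,-0.12],[1,1.4,17.5,0,0,0,-0.16],[1,2.2,21.9,0,0,0,-0.2]],
])

```text
time_s: 11.95
tcp_pos: [0.4684, 0.2609, 0.1088]
ee_rot: [[0.68, -0.733, 0.011], [-0.733, -0.68, 0.007], [0.002, -0.012, -1.0]]
wrist_force: [7.0, 6.9, -5.3]
gripper_width: 0.175
gripper_force: 30.1
```

servo_tool([
  [[1,0.1,4.4,0,0,0,-0.04],[1,0.4,8.8,0,0,0,-0.08],[1,0.8,13.2,0,0,0,-0.12],[1,1.4,17.5,0,0,0,-0.16],[1,1.4,17.5,0,0,0,-0.16]],
])

```text
time_s: 12.45
tcp_pos: [0.4553, 0.2483, 0.1088]
ee_rot: [[0.788, -0.616, 0.009], [-0.616, -0.788, 0.008], [0.002, -0.011, -1.0]]
wrist_force: [2.7, 9.9, -5.0]
gripper_width: 0.166
gripper_force: 30.0
```

```bash
python3 arc.py 538.2 175.5 152.3
```

```text
bearing 138.70212585833892 rad 110.36164350008397
yaw -128.01084564818441
[ 2.  26.   0.5] [-0.011 -0.003 -0.18 ] t 12.45 tcp [455.3 248.3 108.8] F [ 2.7  9.9 -5. ] g 0.16559725215546092 30.0492994626984
```

servo_tool([
  [[1,0.1,4.4,0,0,0,-0.04],[1,0.4,8.8,0,0,0,-0.08],[1,0.8,13.2,0,0,0,-0.12],[1,1.4,17.5,0,0,0,-0.16],[1,2.2,21.9,0,0,0,-0.2]],
])

```text
time_s: 12.95
tcp_pos: [0.442, 0.2296, 0.1087]
ee_rot: [[0.895, -0.446, 0.006], [-0.446, -0.895, 0.006], [0.002, -0.008, -1.0]]
wrist_force: [-5.6, 10.6, -0.3]
gripper_width: 0.179
gripper_force: 30.0
```

servo_tool([
  [[1,0,2,0,0,0,-0.02],[1,0,2,0,0,0,-0.02],[1,0,2,0,0,0,-0.02],[1,0,2,0,0,0,-0.02],[1,0,2,0,0,0,-0.02]],
])

```text
time_s: 13.45
tcp_pos: [0.4406, 0.2272, 0.1086]
ee_rot: [[0.903, -0.429, 0.005], [-0.429, -0.903, 0.005], [0.002, -0.006, -1.0]]
wrist_force: [-5.2, 10.7, 0.2]
gripper_width: 0.172
gripper_force: 30.0
```

```bash
python3 arc.py 538.2 175.5 152.3
python3 - <<'E'
from h import *
a=cap('scene','s6')
i=cv2.resize(cv2.imread('pics/s6.png')[130:240,235:365],None,fx=5,fy=5,interpolation=cv2.INTER_CUBIC)
cv2.imwrite('pics/m6.png',cv2.convertScaleAbs(i,alpha=1.6))
q=np.radians(-.71)
for th in(.66,.75,.85):
    b=np.radians(110)+th+q; X=np.array([.54328-.005+.045*.0124,.13098+.045])+.11*np.array([np.cos(b),np.sin(b)])
    print(th,[np.round((proj(a,[*X,z])-[235,130]+.5)*5-.5) for z in(.084,.142)])
E
```

```text
bearing 152.08044715885043 rad 110.45998407668911
yaw -115.40900581247222
[0.4 0.4 0.6] [-0.006 -0.002  0.04 ] t 13.45 tcp [440.6 227.2 108.6] F [-5.2 10.7  0.2] g 0.17150596952450722 30.008455887436867
0.66 [array([403., 126.]), array([410.,  41.])]
0.75 [array([386., 126.]), array([393.,  40.])]
0.85 [array([368., 126.]), array([374.,  41.])]
```

View pics/m6.png

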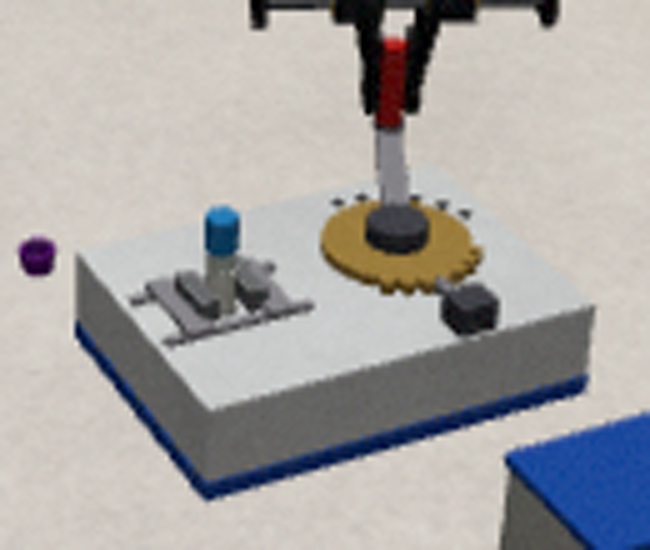

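The post's foot is at (389,127), which puts the lever at about 0.74 rad. The tube is upright with its cap at (222,215), and about 11 N is held. That is the third click, so I'm handing in.

```bash
python3 -c "
from h import *
print(r.finish_job())"
```

```text
the job is handed in; nothing more can be done
None
```

I handed the job in with the blue-capped tube home in the well and the lever held by its red post at the third click (about 0.74 rad); no verdict came back.

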